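# Advance the vial feeder by one turn of its hand wheel

## Task

Bring the next vial under the sight ring of the vial feeder: with the fingertips, push the hand wheel round by its upright handle through exactly one full turn, clockwise as seen from above, so that the handle comes back to where it stands now. Only push the handle, do not take it between the fingers; leave the vials standing in their carriage and the two brass weights beside the feeder where they are. Finish with the hand clear.

Things in the scene. Friction and masses are not known exactly. Their poses are not given: they have to be found in the camera images.
- wheel (a joint): Turn of the hand wheel about its upright axis, rad: 0 at the start, grows clockwise seen from above, 6.283 after one full turn; stops at -0.3 and 8.0. It has dry friction (about 2 N at the handle), stays where it is left and does not coast. Each turn moves the vial carriage 36 mm.
- hub (a point): Top centre of the hub of the hand wheel, 80 mm above the table, on the wheel's axis. The wheel lies level: black rim of 130 mm middle diameter (143 mm over all), top of the rim 73 mm above the table, three spokes, one upright handle. Yaw of this frame turns with the wheel, its x axis points from the hub to the handle.
- handle (a point): Point on the axis of the upright black handle, 102 mm above the table, 65 mm from the wheel's axis. The handle is a round, freely revolving, slightly barrel-shaped pin of 15 to 20 mm diameter, free from 75 to 128 mm above the table; it starts at any place round the circle.
- station (a point): Point under the aluminium sight ring where a vial's foot stands, 19.5 mm above the table. Of the feeder's frame the x axis points from the vial track to the wheel: the wheel's axis lies at +125 mm x, -15 mm y from here; the bed plate reaches from -55 to +200 mm x and from -105 to +75 mm y. The ring (43 mm across, its top 114 mm above the table) stands on a post at -42 mm x.
- next_vial: Capped vial, 31 mm diameter, 62 mm tall, loose in the middle pocket of the carriage; origin at the centre of its foot. At the start it stands 36 mm beside the station, to its -y side; the wheel's turn carries it towards +y.
- first_vial: Same kind of vial, in the first pocket, at the start at the station under the sight ring; origin at the centre of its foot. To be left in its pocket.
- last_vial: Same kind of vial, in the last pocket, at the start 72 mm beside the station; origin at the centre of its foot. To be left in its pocket.
- grip: The upright handle itself as a solid (part of the wheel, 53 mm long, 20 mm at its thickest); origin at its foot on the wheel, 75 mm above the table.
- near_weight_big: Brass knobbed weight, 27 mm diameter, 30 mm tall, standing loose on the table about 120 mm from the wheel's axis; bystander. Origin at the centre of its foot.
- near_weight_small: Brass knobbed weight, 21 mm diameter, 24 mm tall, standing loose on the table about 120 mm from the wheel's axis; bystander. Origin at the centre of its foot.
There are look-alikes about, which are no part of the job. What is shaped like the first_vial but blue is not meant.

How it is judged:
By the outcome, as a careful person would: the job done as asked, in the order asked, and still so for the second after the job is handed in, with the robot touching nothing.
It also fails if it takes over 58 s, if anything falls off the work surface, if the arm or the gripper's body presses on something with over 40 N, if the wrist force passes 120 N, or if a joint passes its speed limit or range.

## Robot

A 6-joint arm with a two-finger parallel gripper is mounted at the origin on the work surface; the furniture and walls round the work are solid. World frame = base frame: x ahead of the robot, y to its left, z up, the work surface at z = 0. Lengths are in m, angles in degrees, forces in N, time in s.
With the tool pointing down it reaches from about 0.25 to 0.725 m from the base axis. Payload 9.7 kg.
Tool frame: the origin (TCP) lies between the finger pads; the fingertips stand 17 mm ahead of it and the grasp point (between the pads) lies 2 mm behind it; z points along the fingers, y is the direction in which the jaws open and shut (so a half turn about z gives the same grasp; the last joint's range is limited). The gripper opens to 85 mm and grips with 20 to 120 N. Pads are 22 mm wide; open, the fingers measure 114 mm over their backs; the gripper's body (76 mm by 85 mm) begins 54 mm behind the grasp point. The pads swing forward as they close: fully open they stand 13 mm farther back than shut.
Start: joints at [75.974, 4.979, 10.078, 95.1, 0, 90], TCP at [0.133, 0.534, 0.248] pointing down, gripper open.
Joint ranges: [-179.16, 179.16], [-48.56, 103.87], [-65.8, 70.77], [-126.05, 130.52], [-82.76, 87.17], [-180, 180]. Speed limits (degrees/s): [127.2, 127.2, 147.25, 180, 180, 180].

## Interface

Orientations are given as [roll, pitch, yaw] about the fixed x, y, z axes, in that order (R = Rz(yaw) Ry(pitch) Rx(roll)).
In Python, from workcell import monitor, cams, order gives the robot as it stands. The module is installed in compiled form; this text tells all that it offers.
- The arm moves only by the shell command python3 -m handwheel 'ROWS' [OPENING] [FORCE]. ROWS is JSON, a list of rows, each a list of 6 numbers: the shift along the tool's x, y, z in m, then the turn, a rotation vector about the tool's x, y, z in degrees. In form: [[tx, ty, tz, wx, wy, wz], ...]. A call has exactly 8 rows; each row shifts and turns the commanded pose from where the row before left it, along the tool's axes as they then stand; what a row does not reach is not made up. A row lasts 1/12 s, in which the tool goes at most 41.7 mm and 7.16 degrees, less where a joint would pass 70% of its speed; a pose out of reach is approached as far as the arm can. A call is refused whole if a number of a shift passes 0.0417 or a number of a turn 7.16, either way. A call with a gripper value outside its range is refused whole. OPENING is the opening, from -1 (shut) to 1 (fully open), set as the call begins (- or left out, the last holds). The fingers move at their own pace and stop on an object; FORCE is the grip in N (left out, the last holds). Time passes only in rows, so rows that do not move let the fingers close, or fill a call up. It gives the time, the measured TCP pose, the force and the opening at its end, in the units of the state.
- monitor.get_obs(): the state, without advancing time (a new reading comes with each control period).
- cams.camera(name): name is "scene" or "top" or "wrist"; returns a dict with "img" (420x560x3 uint8, red, green, blue), "depth" (420x560 float32, m along the optical axis (not along the pixel's ray), 0 where there is no reading), "fx", "fy", "cx", "cy" (pixels), "rvec" (rotation vector, rad) and "tvec" (3), from world to camera coordinates, as OpenCV has them; the wrist camera has in their place "tool_from_camera" (4x4, takes a point from camera to tool coordinates, whose origin is the TCP and whose axes are the flange's). Camera axes: x right, y down, z forward; pixel columns grow to the right and rows downward; lengths in m; the calibration is good to about 2 mm. A picture is of the moment at which its call begins: read the wrist's pose just before it.
- order.job_done(): hands the job in, once; it reports no verdict.
The state is a dict: "time": time; "q": joint angles; "qd": joint speeds; "joint_efforts": joint torques, N m; "ee_pos": TCP position; "tcp_rot": TCP orientation; "wrist_force": force on the tool from outside, world axes, zero at the start; "torque": the same for the moment, N m; "opening": finger opening in m.
Only numpy, scipy, OpenCV 4.12 (cv2) and the standard library are available. Lean on these libraries where they do the work, as an engineer would, in place of code of your own. Each camera call takes 0.05 s, during which the arm holds its last target. There are 200 camera calls.

## Working session

There is one attempt and no reset: what is moved stays moved. The work goes in short steps, Python scripts to look and compute and a shell command to move; the robot and the scene stay as the last step left them, time stands still between calls to the robot, and variables do not carry over. Pictures are saved under pics/ and viewed, about 8 in all and at most 12, crops included, and the job is handed in when it is done.

```bash
mkdir -p pics; python3 - <<'E'
from workcell import monitor,cams
import cv2,numpy as np
print(monitor.get_obs())
for n in("scene","top"):
    c=cams.camera(n);np.savez(n+'.npz',**c)
    cv2.imwrite(f'pics/{n}0.png',c['img'][:,:,::-1]);print(n,c['rvec'],c['tvec'])
E
```

```text
{'time': 0.0, 'q': array([ 7.59775183e+01,  5.01076375e+00,  1.00331988e+01,  9.50999881e+01,
       -1.31755511e-03,  8.99988691e+01]), 'qd': array([ 0.07476469,  0.03127995,  0.10389148, -0.07088364, -0.00405422,
        0.00445614]), 'joint_efforts': array([ 6.12775129e-04, -5.20386565e+01,  4.64801466e+01,  1.64480740e-02,
       -2.05864637e-05,  2.18917705e-06]), 'ee_pos': array([0.13321967, 0.53339773, 0.24757505]), 'tcp_rot': array([-1.79922447e+02,  1.31602313e-03,  1.65978651e+02]), 'wrist_force': array([0.67546722, 0.01681804, 0.0346642 ]), 'torque': array([ 0.00191937, -0.04688504, -0.04181884]), 'opening': 0.08523508419198109}
scene [ 0.83447607 -2.3476322   1.329279  ] [0.28747067 0.31240627 0.52645918]
top [ 2.18939562 -2.16607789  0.10408061] [-0.18070014  0.4898385   0.99374011]
```

View pics/top0.png

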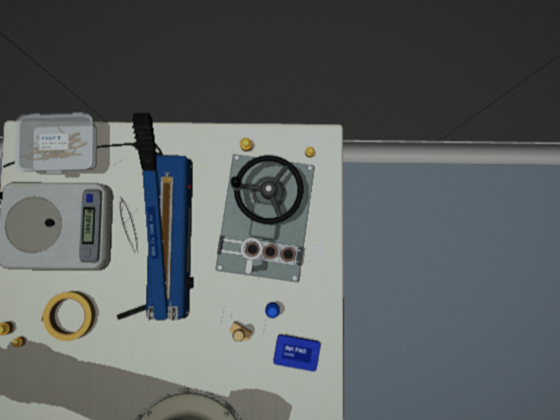

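View pics/scene0.png

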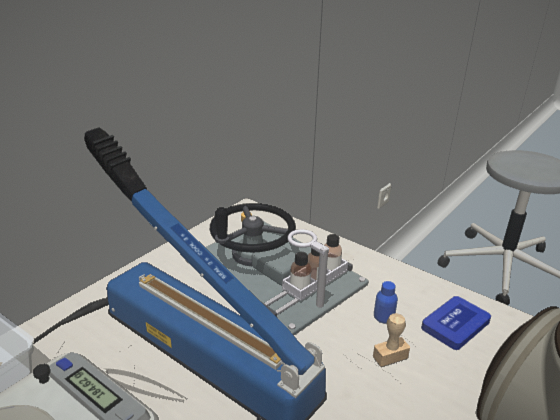

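The top view shows the wheel hub at about (269,188), its handle at (236,182), and the vials at (252..289, 248..254). The weights are at (246,144) and (310,152), and a sealer with a raised lever is at x≈150-190.

```bash
cat > h.py <<'E'
import numpy as np,cv2
def load(n):
    c=dict(np.load(n+'.npz'));R=cv2.Rodrigues(c['rvec'])[0];return c,R
def world(c,R,u,v,z=None):
    d=np.array([(u-c['cx'])/c['fx'],(v-c['cy'])/c['fy'],1.]);o=-R.T@c['tvec'];r=R.T@d
    s=c['depth'][int(v),int(u)] if z is None else (z-o[2])/r[2]
    return o+s*r
E
python3 - <<'E'
from h import *
c,R=load('top')
np.set_printoptions(precision=3,suppress=True)
for n,u,v in [('hub',269,188),('handle',236,182),('vial1',252,248),('vial2',270,251),('vial3',288,254),('w1',246,144),('w2',310,152),('lever top',143,120),('lever',147,160),('lever',152,200),('sealer',185,200),('edge',300,123),('edgeR',341,200),('floorback',300,100),('bluevial',272,310),('platecorner',236,156),('pc',313,163),('pc',299,280),('pc',218,270)]:
    print(n,world(c,R,u,v))
P=np.array([world(c,R,u,v) for v in range(130,245) for u in range(215,330)]);px=np.array([(u,v) for v in range(130,245) for u in range(215,330)])
m=(P[:,2]>.064)&(P[:,2]<.077); Q=P[m,:2]
# robust circle fit
x0=world(c,R,269,188,.08)[:2]
r=np.hypot(*(Q-x0).T);Q=Q[(r>.05)&(r<.08)]
for i in range(5):
    A=np.c_[2*Q,np.ones(len(Q))];s=np.linalg.lstsq(A,(Q**2).sum(1),rcond=None)[0];rr=np.sqrt(s[2]+s[0]**2+s[1]**2)
    d=np.hypot(*(Q-s[:2]).T)-rr;Q=Q[abs(d)<.009]
print('circle',s[:2],rr,len(Q))
H=P[(P[:,2]>.11)&(P[:,2]<.14)];H=H[np.hypot(*(H[:,:2]-s[:2]).T)<.1];print('handle top',H.mean(0),len(H),H.min(0),H.max(0))
print('angle',np.degrees(np.arctan2(*(H.mean(0)[:2]-s[:2])[::-1])))
E
```

```text
hub [ 0.541 -0.164  0.084]
handle [ 0.545 -0.101  0.127]
vial1 [ 0.42  -0.131  0.083]
vial2 [ 0.415 -0.167  0.079]
vial3 [ 0.409 -0.203  0.08 ]
w1 [ 0.643 -0.113  0.032]
w2 [ 0.629 -0.25   0.024]
lever top [0.622 0.041 0.273]
lever [0.565 0.044 0.229]
lever [0.501 0.043 0.191]
sealer [0.518 0.009 0.059]
edge [ 0.839 -0.258 -0.485]
edgeR [ 0.528 -0.32   0.001]
floorback [ 0.837 -0.244 -0.254]
bluevial [ 0.297 -0.172  0.06 ]
platecorner [ 0.62  -0.091  0.014]
pc [ 0.61  -0.259 -0.002]
pc [ 0.355 -0.23   0.001]
pc [ 0.374 -0.056  0.007]
circle [ 0.54  -0.162] 0.06467254562288134 1209
handle top [ 0.547 -0.099  0.124] 83 [ 0.539 -0.107  0.111] [ 0.556 -0.089  0.13 ]
angle 83.61475707023432
```

```bash
python3 -m handwheel '[[0,0,-0.01,0,0,-1.75],[0,0,-0.01,0,0,-1.75],[0,0,-0.01,0,0,-1.75],[0,0,-0.01,0,0,-1.75],[0,0,-0.01,0,0,-1.75],[0,0,-0.01,0,0,-1.75],[0,0,-0.01,0,0,-1.75],[0,0,-0.01,0,0,-1.75]]' -1 20
python3 -m handwheel '[[-0.0155,-0.026,0,0,0,0],[-0.0155,-0.026,0,0,0,0],[-0.0155,-0.026,0,0,0,0],[-0.0155,-0.026,0,0,0,0],[-0.0155,-0.026,0,0,0,0],[-0.0155,-0.026,0,0,0,0],[-0.0155,-0.026,0,0,0,0],[-0.0155,-0.026,0,0,0,0]]'
python3 -m handwheel '[[-0.0155,-0.026,0,0,0,0],[-0.0155,-0.026,0,0,0,0],[-0.0155,-0.026,0,0,0,0],[-0.0155,-0.026,0,0,0,0],[-0.0155,-0.026,0,0,0,0],[-0.0155,-0.026,0,0,0,0],[-0.0155,-0.026,0,0,0,0],[-0.0155,-0.026,0,0,0,0]]'
```

```text
time: 0.77
ee_pos: [0.1333, 0.5335, 0.3283]
tcp_rot: [-180.0, -0.0, -179.9]
wrist_force: [-0.7, 0.4, -0.1]
opening: 0.0001
time: 1.43
ee_pos: [0.2576, 0.3242, 0.3281]
tcp_rot: [-180.0, -0.0, 180.0]
wrist_force: [1.2, 0.4, 0.1]
opening: 0.0002
time: 2.1
ee_pos: [0.3815, 0.116, 0.3282]
tcp_rot: [-180.0, -0.0, 180.0]
wrist_force: [0.4, 0.4, -0.3]
opening: -0.0001
```

```bash
python3 -m handwheel '[[-0.0155,-0.026,0,0,0,0],[-0.0155,-0.026,0,0,0,0],[-0.0155,-0.026,0,0,0,0],[-0.0155,-0.026,0,0,0,0],[-0.0155,-0.026,0,0,0,0],[-0.0155,-0.026,0,0,0,0],[-0.015,-0.026,0,0,0,0],[-0.014,-0.026,0,0,0,0]]'
python3 - <<'E'
from workcell import monitor,cams
from h import *
o=monitor.get_obs();c=cams.camera("wrist");s=cams.camera("scene");np.savez('wrist.npz',**c)
cv2.imwrite('pics/w1.png',np.vstack([c['img'],s['img']])[:,:,::-1][::1])
cv2.imwrite('pics/w1.png',cv2.resize(cv2.imread('pics/w1.png'),(400,600)))
R=cv2.Rodrigues(np.zeros(3))[0]
from scipy.spatial.transform import Rotation as Ro
T=np.eye(4);T[:3,:3]=Ro.from_euler('xyz',o['tcp_rot'],degrees=True).as_matrix();T[:3,3]=o['ee_pos'];M=T@c['tool_from_camera']
v,u=np.mgrid[0:420,0:560];d=c['depth'];P=np.stack([(u-c['cx'])/c['fx']*d,(v-c['cy'])/c['fy']*d,d],-1).reshape(-1,3)[d.ravel()>0]
P=P@M[:3,:3].T+M[:3,3]
x0=np.array([.54,-.162]);r=np.hypot(*(P[:,:2]-x0).T)
Q=P[(P[:,2]>.066)&(P[:,2]<.076)&(r>.052)&(r<.078),:2]
A=np.c_[2*Q,np.ones(len(Q))];z=np.linalg.lstsq(A,(Q**2).sum(1),rcond=None)[0];print('circle',z[:2],np.sqrt(z[2]+z[0]**2+z[1]**2),len(Q))
H=P[(P[:,2]>.122)&(P[:,2]<.135)&(r>.045)&(r<.085)];print(len(H),(H.min(0)+H.max(0))/2,H.min(0),H.max(0))
E
```

```text
time: 2.77
ee_pos: [0.5035, -0.0921, 0.3278]
tcp_rot: [180.0, -0.0, 180.0]
wrist_force: [-0.2, 0.3, -0.1]
opening: 0.0002
circle [ 0.53971928 -0.16083721] 0.06424139894150689 3482
134 [ 0.54889758 -0.09762909  0.12464403] [ 0.54221863 -0.10434139  0.1220147 ] [ 0.55557652 -0.09091679  0.12727337]
```

View pics/w1.png

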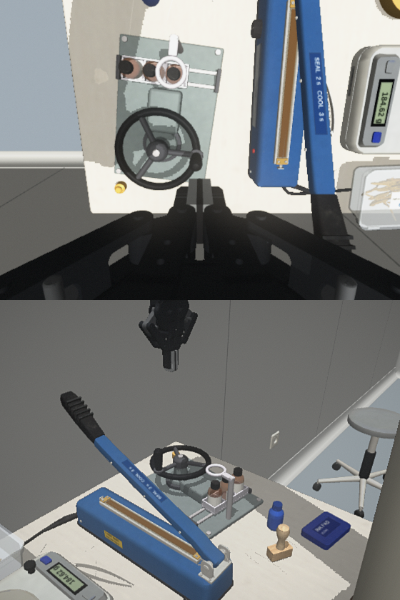

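The wrist view shows the handle right of the rim, beside the fingers. The scene view shows the shut fingers above and short of the wheel, with the lever clear. Both measurements agree: axis (0.540,-0.161), handle at about 83°. Next I go down behind the handle.

```bash
python3 -m handwheel '[[0,0,0.03,0,0,0],[0,0,0.03,0,0,0],[0,0,0.03,0,0,0],[0,0,0.03,0,0,0],[0,0,0.03,0,0,0],[0,0,0.03,0,0,0],[0,0,0.025,0,0,0],[0,0,0.018,0,0,0]]'
python3 - <<'E'
import numpy as np
c=np.array([.540,-.1615]);p=np.array([.5035,-.0921])
th0=np.degrees(np.arctan2(*(p-c)[::-1]));print(th0,np.hypot(*(p-c)))
r=.066;a=np.radians(np.r_[th0,np.arange(110,-262,-10)])
P=c+r*np.c_[np.cos(a),np.sin(a)];P[0]=p
D=np.diff(P,axis=0)
for k in range(0,len(D),8):print([f"{round(-x,4)},{round(y,4)}" for x,y in D[k:k+8]],P[min(k+8,len(D))].round(4),np.degrees(a[min(k+8,len(D))]))
E
```

```text
time: 3.53
ee_pos: [0.5016, -0.0898, 0.1025]
tcp_rot: [180.0, -0.2, 180.0]
wrist_force: [0.4, -0.6, 0.2]
opening: -0.0004
117.74152474877076 0.07841307288966558
['-0.0139,-0.0074', '-0.0111,0.003', '-0.0115,0.001', '-0.0115,-0.001', '-0.0111,-0.003', '-0.0104,-0.0049', '-0.0094,-0.0066', '-0.0081,-0.0081'] [ 0.5906 -0.1191] 40.0
['-0.0066,-0.0094', '-0.0049,-0.0104', '-0.003,-0.0111', '-0.001,-0.0115', '0.001,-0.0115', '0.003,-0.0111', '0.0049,-0.0104', '0.0066,-0.0094'] [ 0.5906 -0.2039] -40.0
['0.0081,-0.0081', '0.0094,-0.0066', '0.0104,-0.0049', '0.0111,-0.003', '0.0115,-0.001', '0.0115,0.001', '0.0111,0.003', '0.0104,0.0049'] [ 0.507  -0.2187] -119.99999999999999
['0.0094,0.0066', '0.0081,0.0081', '0.0066,0.0094', '0.0049,0.0104', '0.003,0.0111', '0.001,0.0115', '-0.001,0.0115', '-0.003,0.0111'] [ 0.478  -0.1389] -200.0
['-0.0049,0.0104', '-0.0066,0.0094', '-0.0081,0.0081', '-0.0094,0.0066', '-0.0104,0.0049', '-0.0111,0.003'] [ 0.5285 -0.0965] -260.0
```

```bash
python3 -m handwheel '[[-0.014,-0.0085,0,0,0,0],[-0.0111,0.003,0,0,0,0],[-0.0115,0.001,0,0,0,0],[-0.0115,-0.001,0,0,0,0],[-0.0111,-0.003,0,0,0,0],[-0.0104,-0.0049,0,0,0,0],[-0.0094,-0.0066,0,0,0,0],[-0.0081,-0.0081,0,0,0,0]]'
python3 - <<'E'
from workcell import monitor,cams
from h import *
c=cams.camera("top");s=cams.camera("scene")
cv2.imwrite('pics/t2.png',np.hstack([c['img'][100:300,150:400],s['img'][150:350,180:430]])[:,:,::-1])
E
```

```text
time: 4.2
ee_pos: [0.5895, -0.1177, 0.1044]
tcp_rot: [179.9, -0.2, -180.0]
wrist_force: [-2.5, 1.8, -0.6]
opening: -0.0004
```

View pics/t2.png

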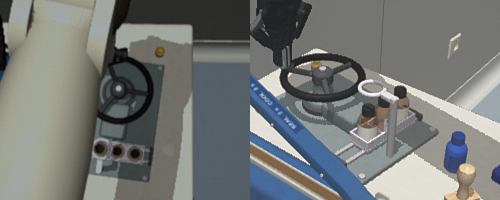

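The push force is about 3 N, directed against the motion, so the handle is following. The spokes have turned in both views (crop: hub at about (118,90)). Continuing.

```bash
python3 -m handwheel '[[-0.0066,-0.0094,0,0,0,0],[-0.0049,-0.0104,0,0,0,0],[-0.003,-0.0111,0,0,0,0],[-0.001,-0.0115,0,0,0,0],[0.001,-0.0115,0,0,0,0],[0.003,-0.0111,0,0,0,0],[0.0049,-0.0104,0,0,0,0],[0.0066,-0.0094,0,0,0,0]]'
python3 -m handwheel '[[0.0081,-0.0081,0,0,0,0],[0.0094,-0.0066,0,0,0,0],[0.0104,-0.0049,0,0,0,0],[0.0111,-0.003,0,0,0,0],[0.0115,-0.001,0,0,0,0],[0.0115,0.001,0,0,0,0],[0.0111,0.003,0,0,0,0],[0.0104,0.0049,0,0,0,0]]'
python3 - <<'E'
from workcell import monitor,cams
from h import *
c=cams.camera("top");s=cams.camera("scene")
cv2.imwrite('pics/t3.png',np.hstack([c['img'][100:300,150:400],s['img'][150:350,180:430]])[:,:,::-1])
E
```

```text
time: 4.97
ee_pos: [0.5898, -0.2051, 0.1054]
tcp_rot: [-180.0, 0.0, 179.9]
wrist_force: [2.8, 2.3, -0.7]
opening: 0.0002
time: 5.63
ee_pos: [0.5055, -0.219, 0.1057]
tcp_rot: [-179.9, 0.1, 179.9]
wrist_force: [3.6, -1.4, -0.3]
opening: 0.0
```

View pics/t3.png

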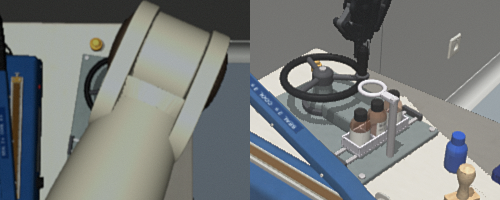

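The wheel has gone well past half a turn and the carriage is moving along with it. The fingertips are still behind the handle and clear of the sight ring at (370,90).

```bash
python3 -m handwheel '[[0.0094,0.0066,0,0,0,0],[0.0081,0.0081,0,0,0,0],[0.0066,0.0094,0,0,0,0],[0.0049,0.0104,0,0,0,0],[0.003,0.0111,0,0,0,0],[0.001,0.0115,0,0,0,0],[-0.001,0.0115,0,0,0,0],[-0.003,0.0111,0,0,0,0]]'
python3 -m handwheel '[[-0.0049,0.0104,0,0,0,0],[-0.0066,0.0094,0,0,0,0],[-0.0081,0.0081,0,0,0,0],[-0.0094,0.0066,0,0,0,0],[0,0,0,0,0,0],[0,0,0,0,0,0],[0,0,0,0,0,0],[0,0,0,0,0,0]]'
cat > look.py <<'E'
from workcell import monitor,cams
from h import *
import sys
from scipy.spatial.transform import Rotation as Ro
o=monitor.get_obs();c=cams.camera("wrist");s=cams.camera("scene");t=cams.camera("top")
np.savez('top.npz',**t)
big=np.vstack([np.hstack([c['img'],s['img']]),np.hstack([t['img'],t['img']*0])])[:,:,::-1]
cv2.imwrite(sys.argv[1],cv2.resize(np.ascontiguousarray(big),(800,600)))
T=np.eye(4);T[:3,:3]=Ro.from_euler('xyz',o['tcp_rot'],degrees=True).as_matrix();T[:3,3]=o['ee_pos'];M=T@c['tool_from_camera']
def cloud(c,A):
    v,u=np.mgrid[0:420,0:560];d=c['depth'];P=np.stack([(u-c['cx'])/c['fx']*d,(v-c['cy'])/c['fy']*d,d],-1).reshape(-1,3)[d.ravel()>0]
    return P@A[:3,:3].T+A[:3,3]
R=cv2.Rodrigues(t['rvec'])[0];B=np.eye(4);B[:3,:3]=R.T;B[:3,3]=-R.T@t['tvec']
R=cv2.Rodrigues(s['rvec'])[0];S=np.eye(4);S[:3,:3]=R.T;S[:3,3]=-R.T@s['tvec']
x0=np.array([.540,-.1615])
for n,P in(('wrist',cloud(c,M)),('top',cloud(t,B)),('scene',cloud(s,S))):
    r=np.hypot(*(P[:,:2]-x0).T)
    H=P[(P[:,2]>.11 if n!='wrist' else P[:,2]>.122)&(P[:,2]<.135)&(r>.045)&(r<.085)]
    if len(H):
        q=(H.min(0)+H.max(0))/2;a=H.mean(0)
        print(n,len(H),'mid',q.round(4),'mean',a.round(4),'ang',[np.degrees(np.arctan2(*(k[:2]-x0)[::-1])).round(2) for k in(q,a)])
print(o['ee_pos'],o['wrist_force'])
E
python3 look.py pics/a4.png
```

```text
time: 6.4
ee_pos: [0.4773, -0.137, 0.1053]
tcp_rot: [180.0, -0.0, 180.0]
wrist_force: [-1.9, -1.6, 1.5]
opening: 0.0002
time: 7.07
ee_pos: [0.5066, -0.1042, 0.1051]
tcp_rot: [180.0, -0.0, 180.0]
wrist_force: [1.4, -0.1, 0.4]
opening: -0.0002
wrist 2604 mid [ 0.5102 -0.1114  0.1285] mean [ 0.5004 -0.106   0.1295] ang [np.float64(120.7), np.float64(125.5)]
scene 296 mid [ 0.5118 -0.11    0.1225] mean [ 0.5033 -0.0983  0.1204] ang [np.float64(118.73), np.float64(120.16)]
[ 0.50655073 -0.10423644  0.10513272] [ 1.37289216 -0.07015086  0.44988211]
```

View pics/a4.png

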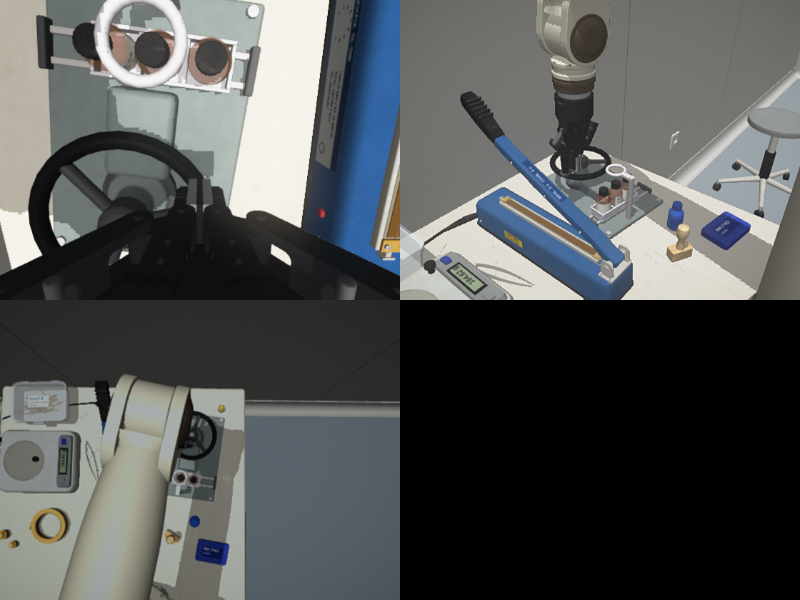

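The fingers hide the handle. I'll back off and rise to measure what is left of the turn.

```bash
python3 -m handwheel '[[0.01,0.003,0,0,0,0],[0.01,0.003,0,0,0,0],[0,0,-0.037,0,0,0],[0,0,-0.037,0,0,0],[0,0,-0.037,0,0,0],[0,0,-0.037,0,0,0],[0,0,-0.037,0,0,0],[0,0,-0.037,0,0,0]]'
python3 look.py pics/a5.png
```

```text
time: 7.88
ee_pos: [0.4852, -0.0977, 0.3294]
tcp_rot: [-180.0, 0.0, 180.0]
wrist_force: [0.4, 0.9, 0.1]
opening: 0.0
wrist 128 mid [ 0.5291 -0.0981  0.1248] mean [ 0.5289 -0.0979  0.1243] ang [np.float64(99.77), np.float64(99.93)]
scene 147 mid [ 0.5263 -0.0965  0.119 ] mean [ 0.5249 -0.094   0.1197] ang [np.float64(101.92), np.float64(102.65)]
[ 0.48515016 -0.09767199  0.32942292] [0.35115466 0.90242967 0.05533825]
```

View pics/a5.png

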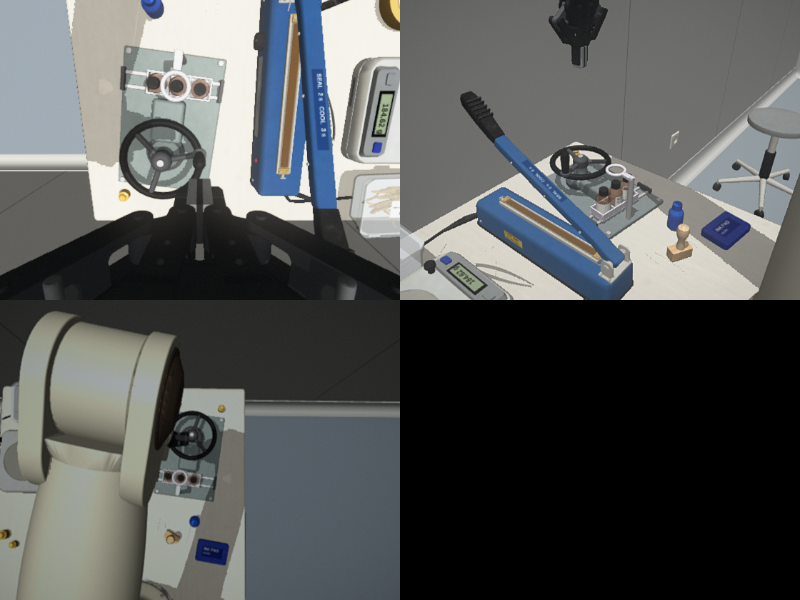

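The middle vial is nearly under the ring, and the same wrist measurement now reads 99.8° against 82.1° at the start. That leaves about 17.5°, or roughly 20 mm of handle travel in +x. I'll push most of it, then measure again.

```bash
python3 -m handwheel '[[0,0,0.03,0,0,0],[0,0,0.03,0,0,0],[0,0,0.03,0,0,0],[0,0,0.03,0,0,0],[0,0,0.03,0,0,0],[0,0,0.03,0,0,0],[0,0,0.025,0,0,0],[0,0,0.018,0,0,0]]'
python3 -m handwheel '[[-0.0075,0,0,0,0,0],[-0.0075,0,0,0,0,0],[-0.0075,0,0,0,0,0],[-0.0075,0,0,0,0,0],[-0.005,0,0,0,0,0],[-0.003,0,0,0,0,0],[0,0,0,0,0,0],[0,0,0,0,0,0]]'
python3 -m handwheel '[[0.013,0,0,0,0,0],[0.013,0,0,0,0,0],[0.013,0,-0.03,0,0,0],[0,0,-0.037,0,0,0],[0,0,-0.037,0,0,0],[0,0,-0.037,0,0,0],[0,0,-0.037,0,0,0],[0,0,-0.037,0,0,0]]'
python3 look.py pics/a6.png
python3 - <<'E'
from h import *
s,R=load('scene')
P=np.array([world(s,R,u,v) for v in range(150,300) for u in range(180,330)])
x0=np.array([.540,-.1615]);r=np.hypot(*(P[:,:2]-x0).T)
H=P[(P[:,2]>.11)&(P[:,2]<.135)&(r>.045)&(r<.085)];q=(H.min(0)+H.max(0))/2;a=H.mean(0)
print('scene start',q,a,[np.degrees(np.arctan2(*(k[:2]-x0)[::-1])) for k in(q,a)])
E
```

```text
time: 8.7
ee_pos: [0.4841, -0.0974, 0.1005]
tcp_rot: [179.9, -0.2, 180.0]
wrist_force: [0.5, -0.2, 1.0]
opening: -0.0001
time: 9.37
ee_pos: [0.5251, -0.098, 0.1046]
tcp_rot: [-180.0, 0.0, 180.0]
wrist_force: [0.7, 0.7, 0.8]
opening: -0.0001
time: 10.03
ee_pos: [0.4851, -0.0979, 0.3215]
tcp_rot: [-180.0, 0.1, 180.0]
wrist_force: [1.5, -1.2, -0.0]
opening: -0.0002
wrist 89 mid [ 0.5426 -0.0968  0.1245] mean [ 0.5432 -0.0968  0.1242] ang [np.float64(87.74), np.float64(87.15)]
scene 151 mid [ 0.5441 -0.0955  0.1192] mean [ 0.542  -0.0935  0.1195] ang [np.float64(86.45), np.float64(88.34)]
[ 0.48511187 -0.0979287   0.32150549] [ 1.51120556 -1.16029974 -0.04852815]
scene start [ 0.54589742 -0.0950048   0.11932729] [ 0.54413717 -0.09339899  0.11947311] [np.float64(84.93173407385095), np.float64(86.5235229614542)]
```

The fixed scene camera says about 1.6° is left and the wrist view says a bit more. I'll swing the arm away for a clean comparison with the starting top and scene images.

```bash
cp top.npz topB.npz; python3 -m handwheel '[[0.0155,0.026,-0.002,0,0,0],[0.0155,0.026,-0.002,0,0,0],[0.0155,0.026,-0.002,0,0,0],[0.0155,0.026,-0.002,0,0,0],[0.0155,0.026,0,0,0,0],[0.0155,0.026,0,0,0,0],[0.0155,0.026,0,0,0,0],[0.0155,0.026,0,0,0,0]]'
python3 -m handwheel '[[0.0155,0.026,0,0,0,0],[0.0155,0.026,0,0,0,0],[0.0155,0.026,0,0,0,0],[0.0155,0.026,0,0,0,0],[0.0155,0.026,0,0,0,0],[0.0155,0.026,0,0,0,0],[0.0155,0.026,0,0,0,0],[0,0,0,0,0,0]]'
cat > cmp.py <<'E'
import sys,cv2,numpy as np
from workcell import cams
t=cams.camera('top')['img'];s=cams.camera('scene')['img']
t0=cv2.imread('pics/top0.png')[:,:,::-1];s0=cv2.imread('pics/scene0.png')[:,:,::-1]
z=lambda a,x,y,w:cv2.resize(np.ascontiguousarray(a[y:y+w,x:x+w]),(300,300),interpolation=cv2.INTER_CUBIC)
cv2.imwrite(sys.argv[1],np.vstack([np.hstack([z(t0,210,130,130),z(t,210,130,130)]),np.hstack([z(s0,190,170,180),z(s,190,170,180)])])[:,:,::-1])
g=lambda a:cv2.cvtColor(np.ascontiguousarray(a),cv2.COLOR_RGB2GRAY)
def pol(a):return cv2.warpPolar(g(a).astype(np.float32),(40,1440),(269,188),40,cv2.WARP_POLAR_LINEAR+cv2.INTER_CUBIC)
A,B=pol(t0),pol(t)
for lo,hi in((10,27),(10,38)):
    best=[np.corrcoef(A[:,lo:hi].ravel(),np.roll(B[:,lo:hi],k,0).ravel())[0,1] for k in range(-80,81)]
    k=int(np.argmax(best));print('top polar: roll deg to align',(k-80)/4,max(best))
def ecc(a,b,x0,y0,x1,y1):
    W=np.eye(2,3,dtype=np.float32)
    r,W=cv2.findTransformECC(g(a)[y0:y1,x0:x1],g(b)[y0:y1,x0:x1],W,cv2.MOTION_TRANSLATION,(3,200,1e-6),None,3);return W[:,2],r
print('top handle shift px',ecc(t0,t,228,173,246,191))
print('scene handle shift px',ecc(s0,s,212,203,232,236))
E
python3 cmp.py pics/a7.png
```

```text
time: 10.85
ee_pos: [0.3605, 0.1109, 0.3264]
tcp_rot: [-180.0, -0.0, 180.0]
wrist_force: [0.2, 0.4, -0.2]
opening: 0.0003
time: 11.52
ee_pos: [0.251, 0.295, 0.3259]
tcp_rot: [-180.0, -0.1, -179.8]
wrist_force: [0.8, 0.2, 1.2]
opening: -0.0002
top polar: roll deg to align 2.0 0.9919415640039135
top polar: roll deg to align 1.75 0.9936477365707741
top handle shift px (array([-0.25300586,  1.0678885 ], dtype=float32), 0.9751171658820276)
scene handle shift px (array([ 0.98766035, -0.11581373], dtype=float32), 0.9870533119405092)
```

View pics/a7.png

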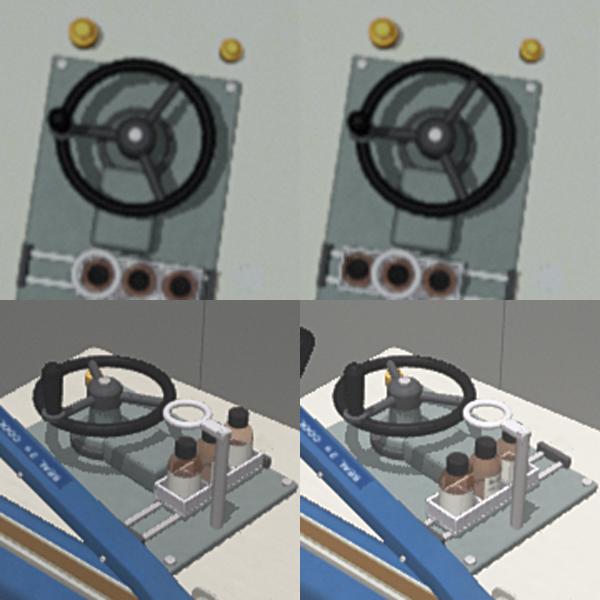

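A full turn minus about 1.9° (2.1 mm at the handle): the handle sits about 1.07 px short in the top image. The next vial is under the ring, and the vials and weights are all standing. I'll go back along the same path and push 2.1 mm further.

```bash
python3 -m handwheel '[[-0.0155,-0.026,0,0,0,0],[-0.0155,-0.026,0,0,0,0],[-0.0155,-0.026,0,0,0,0],[-0.0155,-0.026,0,0,0,0],[-0.0155,-0.026,0,0,0,0],[-0.0155,-0.026,0,0,0,0],[-0.0155,-0.026,0,0,0,0],[0,0,0,0,0,0]]'
python3 -m handwheel '[[-0.0155,-0.026,0,0,0,0],[-0.0155,-0.026,0,0,0,0],[-0.0155,-0.026,0,0,0,0],[-0.0155,-0.026,0,0,0,0],[-0.0155,-0.026,0,0,0,0],[-0.0155,-0.026,0,0,0,0],[-0.0155,-0.026,0,0,0,0],[-0.0155,-0.026,0,0,0,0]]'
python3 -m handwheel '[[0,0,0.03,0,0,0],[0,0,0.03,0,0,0],[0,0,0.03,0,0,0],[0,0,0.03,0,0,0],[0,0,0.03,0,0,0],[0,0,0.03,0,0,0],[0,0,0.025,0,0,0],[0,0,0.018,0,0,0]]'
python3 -m handwheel '[[-0.0075,0,0,0,0,0],[-0.0075,0,0,0,0,0],[-0.0075,0,0,0,0,0],[-0.0075,0,0,0,0,0],[-0.005,0,0,0,0,0],[-0.004,0,0,0,0,0],[-0.0021,0,0,0,0,0],[0,0,0,0,0,0]]'
```

```text
time: 12.28
ee_pos: [0.3633, 0.1055, 0.3266]
tcp_rot: [-179.9, -0.0, 179.6]
wrist_force: [0.8, 0.8, 0.1]
opening: -0.0002
time: 12.95
ee_pos: [0.4855, -0.1004, 0.327]
tcp_rot: [-180.0, -0.0, 179.9]
wrist_force: [0.1, 0.9, 0.6]
opening: 0.0001
time: 13.62
ee_pos: [0.4839, -0.0986, 0.1013]
tcp_rot: [180.0, -0.2, 179.9]
wrist_force: [-1.6, -0.3, 0.4]
opening: -0.0001
time: 14.28
ee_pos: [0.5272, -0.0979, 0.1044]
tcp_rot: [-180.0, 0.0, 180.0]
wrist_force: [0.0, -0.3, -0.2]
opening: 0.0002
```

Measured x is 0.5272, exactly 2.1 mm further. Now I back off, swing clear and compare again.

```bash
python3 -m handwheel '[[0.013,0,0,0,0,0],[0.013,0,0,0,0,0],[0.013,0,-0.03,0,0,0],[0,0,-0.038,0,0,0],[0,0,-0.038,0,0,0],[0,0,-0.038,0,0,0],[0,0,-0.038,0,0,0],[0,0,-0.038,0,0,0]]'
python3 -m handwheel '[[0.0155,0.026,-0.002,0,0,0],[0.0155,0.026,-0.002,0,0,0],[0.0155,0.026,-0.002,0,0,0],[0.0155,0.026,-0.002,0,0,0],[0.0155,0.026,0,0,0,0],[0.0155,0.026,0,0,0,0],[0.0155,0.026,0,0,0,0],[0.0155,0.026,0,0,0,0]]'
python3 -m handwheel '[[0.0155,0.026,0,0,0,0],[0.0155,0.026,0,0,0,0],[0.0155,0.026,0,0,0,0],[0.0155,0.026,0,0,0,0],[0.0155,0.026,0,0,0,0],[0.0155,0.026,0,0,0,0],[0.0155,0.026,0,0,0,0],[0,0,0,0,0,0]]'
python3 cmp.py pics/a8.png
```

```text
time: 14.95
ee_pos: [0.4871, -0.0978, 0.3264]
tcp_rot: [-180.0, 0.0, 180.0]
wrist_force: [1.1, 0.9, -1.1]
opening: -0.0001
time: 15.62
ee_pos: [0.3626, 0.111, 0.3325]
tcp_rot: [180.0, 0.0, 180.0]
wrist_force: [0.2, 0.8, -0.2]
opening: -0.0002
time: 16.28
ee_pos: [0.2531, 0.2951, 0.332]
tcp_rot: [180.0, -0.0, -179.8]
wrist_force: [0.9, 0.0, -0.0]
opening: -0.0002
top polar: roll deg to align 1.0 0.9951426092885176
top polar: roll deg to align 0.75 0.9969782644883162
top handle shift px (array([-0.10812033,  0.47382835], dtype=float32), 0.9719151316956416)
scene handle shift px (array([0.37709606, 0.07938883], dtype=float32), 0.9677235124567344)
```

View pics/a8.png

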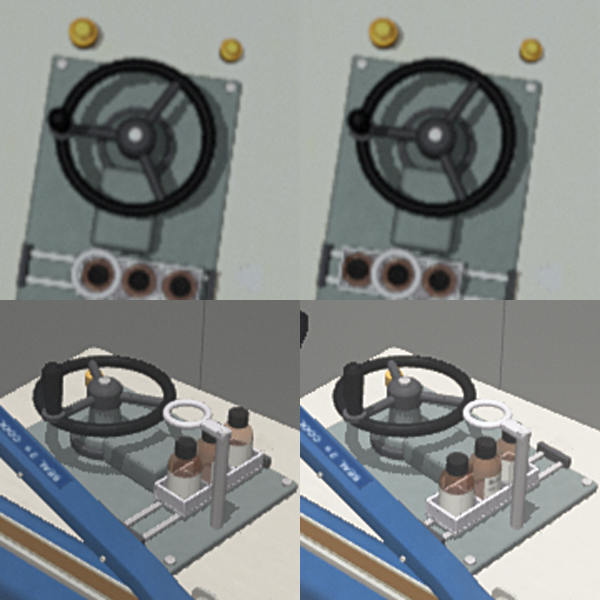

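About 0.8° (0.9 mm at the handle) is left, which is within the measuring noise. The handle is back at its mark, and all vials and weights are standing in place. Handing in.

```bash
python3 -c "
from workcell import order,monitor
print(order.job_done());print(monitor.get_obs()['time'])"
```

```text
the job is handed in; nothing more can be done
None
the job is handed in; nothing more can be done
```

I pushed the hand wheel clockwise by its handle with the shut fingertips, through one full turn to within about 1°, and handed the job in at about 16 s. The next vial now stands under the sight ring.

- **Last checks:** Compared with the starting images, the handle is still about 0.8–1.0° short (about 1 mm). The two cameras agree on the direction, and I left it there as close to the measuring limit. All three vials stand in the carriage, both brass weights look unmoved, and the hand is well clear. The readings I took showed pushes of about 4 N or less.
- **Checks that disagreed:** Before the final nudge, the wrist camera read about 5° left to turn, while the two fixed cameras read about 1.6–1.9°. The fingers partly hid the handle from the wrist camera, so I went by the fixed ones. After the nudge the fingertips measured 2.1 mm further on, but the images showed only about 1 mm of handle travel.

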